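# Clamp the lime green spool by feel

### The arm

A 6-joint arm with a two-finger parallel gripper is mounted at the origin on the work surface. World frame = base frame: x ahead of the robot, y to its left, z up, the work surface at z = 0. Lengths are in mm, angles in rad, forces in N, time in s.
With the tool pointing down it reaches from about 350 to 875 mm from the base axis. Payload 4.2 kg.
Tool frame: the origin (TCP) lies between the finger pads; the fingertips stand 11 mm ahead of it and the grasp point (between the pads) lies 8 mm behind it; z points along the fingers, y is the direction in which the jaws open and shut (so a half turn about z gives the same grasp; the last joint's range is limited). The gripper opens to 85 mm and grips with 20 to 120 N. Pads are 22 mm wide; open, the fingers measure 114 mm over their backs; the gripper's body (76 mm by 85 mm) begins 54 mm behind the grasp point. The pads swing forward as they close: fully open they stand 13 mm farther back than shut.
Start: joints at [1.566, 0.385, 0.008, 0, -1.194, -0.259], TCP at [162.937, 603.366, 242.312] pointing down, gripper open.
Joint ranges: [-3.14, 3.14], [-1.21, 2.06], [-1.07, 1.41], [-3.16, 2.05], [-2.99, -0.16], [-3.1, 3.1]. Speed limits (rad/s): [2.79, 2.79, 3.14, 3.14, 3.14, 3.14].

### API

Orientations are given as a unit quaternion [x, y, z, w].
In Python, from bench import * gives the robot as it stands.
- The arm moves only by the tool servo_tool, never from a script. Its argument "rows" is a list of rows, each a list of 7 numbers: the opening, from 0 (shut) to 1 (fully open), then the shift along the tool's x, y, z in cm, then the turn, a rotation vector about the tool's x, y, z in degrees. A call has 1 to 12 rows; each row shifts and turns the commanded pose from where the row before left it, along the tool's axes as they then stand; what a row does not reach is not made up. A row lasts 1/10 s, in which the tool goes at most 50 mm and 8.59 degrees, less where a joint would pass 70% of its speed; a pose out of reach is approached as far as the arm can. A call is refused whole if a number of a shift passes 5 or a number of a turn 8.59, either way. A call with a gripper value outside its range is refused whole. The fingers move at their own pace and stop on an object; the grip force is fixed at half the most. Time passes only in rows, so rows that do not move let the fingers close. It gives the time, the measured TCP pose, the force and the opening at its end, in the units of the state.
- read_state(): the state, without advancing time (a new reading comes with each control period).
- get_image(name): name is "scene" or "top"; returns a dict with "image" (400x640x3 uint8, red, green, blue), "mtx" (3x3 intrinsics, pixels), "extrinsics" (4x4, takes a point from camera to world coordinates). Camera axes: x right, y up, looking along -z (the intrinsics and any distortion apply to the point x, -y, -z); pixel columns grow to the right and rows downward; lengths in mm; the calibration is good to about 2 mm. A picture is of the moment at which its call begins. There is no depth.
- job_done(): hands the job in, once; it reports no verdict.
The state is a dict: "clock": time; "joints": joint angles; "joint_vel": joint speeds; "joint_efforts": joint torques, N m; "position": TCP position; "ee_rot": TCP orientation; "contact_force": force on the tool from outside, world axes, zero at the start; "wrist_torque": the same for the moment, N m; "gripper_width": finger opening in mm.
Only numpy, scipy, OpenCV 4.12 (cv2) and the standard library are available. Lean on these libraries where they do the work, as an engineer would, in place of code of your own. Each camera call takes 0.05 s, during which the arm holds its last target. There are 200 camera calls.

### The job

The lime green spool's bore is to be reamed: stand it upright on the bed of the red clamp, midway across the jaws' width, and let go of it. Then slide the clamp's moving jaw (the one with the black back) up to it and gently on, until you feel the spool come up firmly against the fixed jaw, and back away leaving it held there. Leave the glass nozzle jar where it stands.

Things in the scene. Friction and masses are not known exactly. Their poses are not given: they have to be found in the camera images.
- lime_spool: the lime green one of three small empty spools standing upright and loose on the cart (the others are orange and grey), 0.08 to 0.17 kg. Two round flanges 56 mm across and 14 mm thick on a 34 mm core, 62 mm high in all. Grasp it across the top flange, whose rim is 48 to 62 mm above the foot. Origin: centre of its underside; z is its axis.
- clamp: red clamp, fixed to the cart. Origin: centre of the underside of its aluminium bed, which is 80 mm (x) by 250 mm (y) and 10 mm thick, so its top is at z = 0.010. z up, y along the slide. The fixed red jaw (64 mm wide in x) stands at the -y end: its face is at y = -0.085 and its top at z = 0.066. The moving jaw faces it from the +y side and slides towards -y.
- jaw (a joint): slide of the red, black-backed moving jaw (m): 0 open, grows as it closes, to 0.090. In the clamp's frame its face is at y = 0.045 - value, its flat black back at y = 0.065 - value; 64 mm wide, from the bed up to z = 0.066. Drags with about 3 N and stays where left; push its back towards -y. With the spool against the fixed jaw it stops dead: a push of 8 to 25 N shows it is home; over 60 N cracks the spool.
- nozzle_jar: glass jar of brass nozzles with a blue lid, loose, 58 mm across and 74 mm high, standing on the cart beyond the clamp. Origin: centre of its underside. Not to be disturbed.
There are look-alikes about, which are no part of the job. What is meant by the lime_spool is not pink, and is the larger of those in its own colour.

How it is judged:
By the outcome, as a careful person would: the job done as asked, in the order asked, and still so for the second after the job is handed in, with the robot touching nothing.
It also fails if it takes over 51 s, if anything falls off the work surface, if the arm or the gripper's body presses on something with over 40 N, if the wrist force passes 120 N, or if a joint passes its speed limit or range.

## Working session

There is one attempt and no reset: what is moved stays moved. The work goes in short steps, Python scripts to look and compute and a tool call to move; the robot and the scene stay as the last step left them, time stands still between calls to the robot, and variables do not carry over. Pictures are saved under pics/ and viewed, about 8 in all and at most 12, crops included, and the job is handed in when it is done.

Besides the shell and the picture viewer there is one more tool, called after ">>>" by a JSON object that holds its "fn" and its "kwargs", one argument or row to a line. servo_tool: Moves the arm, as the interface text tells. Its arguments: {"type":"object","properties":{"rows":{"type":"array","items":{"type":"array","items":{"type":"number"}}}},"required":["rows"]}

```bash
mkdir -p pics; ls
cat > h.py <<'E'
from bench import *
import numpy as np, cv2
def snap(name,fn):
    d=get_image(name); cv2.imwrite('pics/'+fn,cv2.cvtColor(d['image'],cv2.COLOR_RGB2BGR)); np.savez('pics/'+fn+'.npz',**{k:np.array(d[k]) for k in d if d[k] is not None}); return d
def px2w(d,u,v,z):
    K=np.array(d['mtx']);E=np.array(d['extrinsics'])
    dist=np.array(d['distortion']) if 'distortion' in d else None
    p=cv2.undistortPoints(np.array([[[u,v]]],float),K,dist)[0,0]
    r=E[:3,:3]@np.array([p[0],-p[1],-1]);o=E[:3,3]
    return o+r*(z-o[2])/r[2]
def w2px(d,P):
    K=np.array(d['mtx']);E=np.array(d['extrinsics'])
    c=np.linalg.inv(E)@np.append(P,1); q=K@np.array([c[0],-c[1],-c[2]]); return q[:2]/q[2]
E
python3 - <<'E'
from h import *
for n in('scene','top'):
    d=snap(n,n+'0.png'); print(d.keys(),d['mtx'],np.round(d['extrinsics'],3))
print(read_state())
E
```

```text
pics
dict_keys(['image', 'mtx', 'extrinsics']) [[473.11474147   0.         317.12656383]
 [  0.         473.11474147 198.19230428]
 [  0.           0.           1.        ]] [[ 1.390000e-01 -7.950000e-01  5.900000e-01  1.040013e+03]
 [ 9.900000e-01  1.050000e-01 -9.200000e-02  4.590500e+01]
 [ 1.200000e-02  5.970000e-01  8.020000e-01  6.328630e+02]
 [ 0.000000e+00  0.000000e+00  0.000000e+00  1.000000e+00]]
dict_keys(['image', 'mtx', 'extrinsics']) [[443.01241216   0.         322.44283604]
 [  0.         443.01241216 202.76018455]
 [  0.           0.           1.        ]] [[ 8.00000e-03  9.99000e-01 -5.10000e-02  5.42350e+02]
 [-1.00000e+00  8.00000e-03 -3.00000e-03  9.80500e+01]
 [-2.00000e-03  5.10000e-02  9.99000e-01  8.99785e+02]
 [ 0.00000e+00  0.00000e+00  0.00000e+00  1.00000e+00]]
{'clock': 0.1, 'joints': array([ 1.56557565e+00,  3.85452056e-01,  6.75068071e-03, -4.57881699e-04,
       -1.19399782e+00, -2.58583680e-01]), 'joint_vel': array([-5.35227062e-04, -1.46549378e-03,  1.62318122e-03,  2.32645682e-03,
        4.47847693e-04, -7.60169562e-05]), 'joint_efforts': array([-3.66704662e-04, -3.93317878e+01,  1.88932657e+01,  4.19795886e+00,
       -2.56516621e-03,  3.65290731e-06]), 'position': array([162.82761392, 602.88915208, 241.33959865]), 'ee_rot': array([ 9.91301932e-01, -1.31603680e-01, -9.08876543e-05,  9.70695068e-04]), 'contact_force': array([-0.10102604,  0.14349887,  0.5416549 ]), 'wrist_torque': array([ 0.00122992, -0.04988677,  0.00768906]), 'gripper_width': 85.43613954209341}
```

View pics/scene0.png

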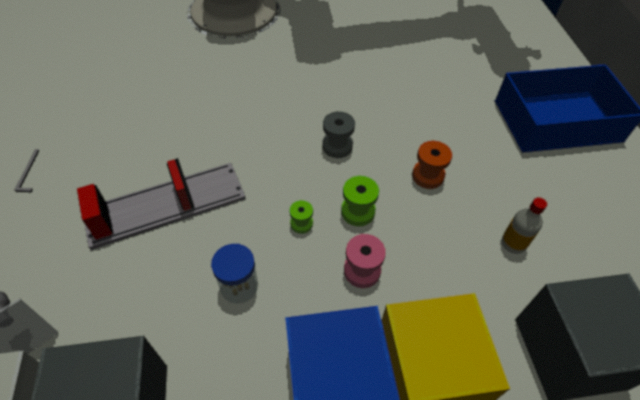

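View pics/top0.png

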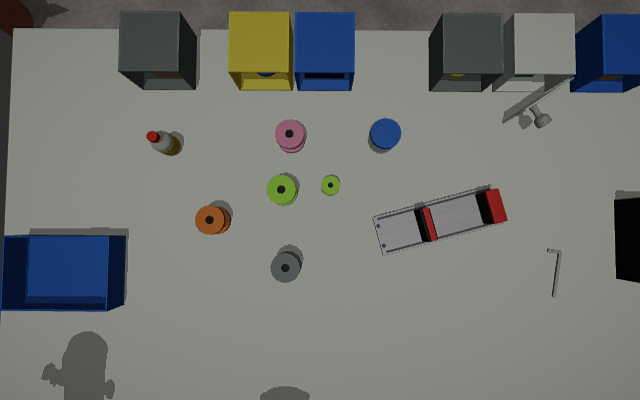

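Candidates for the spool: the large lime one at top (281,190) / scene (360,200); the small lime one at top (331,185) / scene (301,216); the pink one at top (290,135). By the description it is the large lime one. I'll check this in a close crop.

Run:
```python
import cv2,numpy as np
a=cv2.imread('pics/top0.png')[120:270,255:515]; a=cv2.resize(a,None,fx=3,fy=3,interpolation=cv2.INTER_CUBIC)
cv2.imwrite('pics/c_top.png',a)
b=cv2.imread('pics/scene0.png')[140:300,70:390]; b=cv2.resize(b,None,fx=2.5,fy=2.5,interpolation=cv2.INTER_CUBIC)
cv2.imwrite('pics/c_scene.png',b)
```

```text
(no output)
```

View pics/c_top.png

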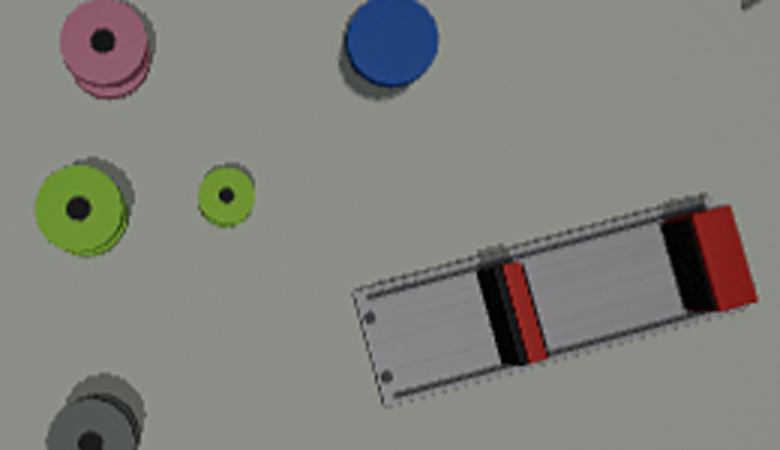

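View pics/c_scene.png

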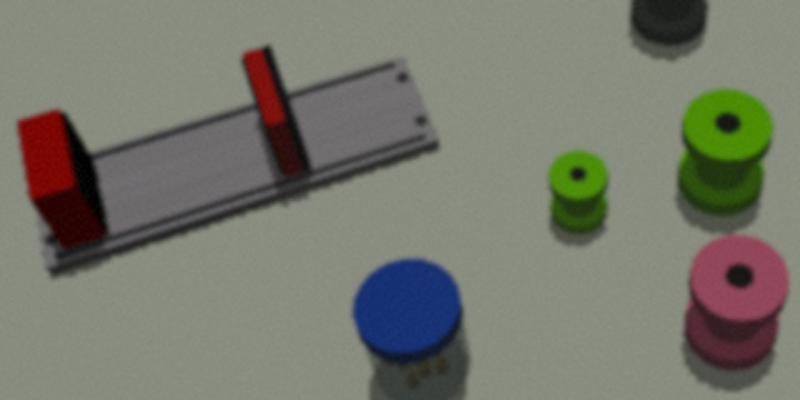

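The crops confirm the large lime spool: flange centre near crop (81,209), i.e. top (282,189.7), with the small lime one beside it. The moving jaw (black back, +y/left side) is at top crop (515,312) and the fixed jaw is on the right at (725,258). Next I fit the poses.

```bash
cat > fit.py <<'E'
from h import *
from scipy.optimize import least_squares
T=dict(np.load('pics/top0.png.npz'));S=dict(np.load('pics/scene0.png.npz'))
t=lambda u,v:(T,u/3+255-.33,v/3+120-.33)
s=lambda u,v:(S,u/2.5+70-.3,v/2.5+140-.3)
# obs, clamp pt, jaw?
O=[(t(355,290),(40,125,10),0),(t(385,405),(-40,125,10),0),(t(692,212),(32,-85,66),0),(t(717,311),(-32,-85,66),0),
(s(403,60),(-40,125,10),0),(s(437,143),(40,125,10),0),(s(60,110),(-32,-85,66),0),(s(78,187),(32,-85,66),0),
(t(522,261),(32,45,66),1),(t(547,358),(-32,45,66),1),(s(243,52),(-32,45,66),1),(s(272,126),(32,45,66),1),(s(270,45),(-32,65,66),1),(s(297,120),(32,65,66),1)]
def f(p):
    r=[]
    c,n=np.cos(p[2]),np.sin(p[2])
    for (d,u,v),q,j in O:
        q=np.array(q,float); q[1]-=p[3]*j
        r+=list(w2px(d,[p[0]+c*q[0]-n*q[1],p[1]+n*q[0]+c*q[1],q[2]])-[u,v])
    return r
R=least_squares(f,[500,-150,.2,0],loss='soft_l1');print(R.x,np.round(R.fun.reshape(-1,2) if R.fun.size else 0,1))
# spool: lime blobs
for n,d in(('top',T),('scene',S)):
    im=d['image'];h=cv2.cvtColor(im,cv2.COLOR_RGB2HSV)
    m=cv2.inRange(h,(30,120,60),(50,255,255));N,_,st,ce=cv2.connectedComponentsWithStats(m)
    print(n,[(st[i],ce[i]) for i in range(1,N) if st[i,4]>100])
print('top',px2w(T,*t(80,209)[1:],62),'scene',px2w(S,*s(727,125)[1:],62))
print('jar',px2w(T,*t(392,41)[1:],74),px2w(S,*s(408,305)[1:],74),'small',px2w(T,*t(227,195)[1:],40),'grey',px2w(T,285,267,62),'pink',px2w(T,*t(103,41)[1:],62))
E
python3 fit.py
```

```text
[ 5.57041285e+02 -1.31216916e+02  2.69799562e-01  1.91650102e+01] [[-0.5 -0.6]
 [ 0.1 -0.3]
 [-1.  -0. ]
 [ 0.1 -0.2]
 [-0.9 -1.3]
 [ 0.  -0.6]
 [ 0.  -1.3]
 [-1.  -0.3]
 [-1.  -1.1]
 [-0.1 -0.5]
 [-0.6  0.5]
 [-2.7  0.5]
 [ 1.1 -0.4]
 [ 0.4 -1.2]]
top [(array([267, 175,  31,  30, 670], dtype=int32), array([281.74328358, 189.78208955])), (array([321, 176,  19,  20, 271], dtype=int32), array([330.04428044, 185.16236162]))]
scene [(array([ 342,  176,   37,   47, 1167], dtype=int32), array([359.60582691, 197.33504713])), (array([290, 200,  23,  33, 556], dtype=int32), array([301.06294964, 215.23920863]))]
top [609.84214812 178.56653953  62.        ] scene [612.50971759 179.58524282  62.        ]
jar [715.96143298 -16.91442127  74.        ] [718.81301848 -15.99604796  74.        ] small [621.44404619  85.36026022  40.        ] grey [463.47607692 169.858475    62.        ] pink [717.15928703 165.25916202  62.        ]
```

>>> {"fn": "servo_tool", "kwargs": {
  "rows": [
    [1, 0, 0, 0, 0, 0, 8.5],
    [1, 0, 0, 0, 0, 0, 8.5],
    [1, 0, 0, 0, 0, 0, 8.5],
    [1, 0, 0, 0, 0, 0, 8.5],
    [1, 0, 0, 0, 0, 0, 8.5],
    [1, 0, 0, 0, 0, 0, 8.5],
    [1, 0, 0, 0, 0, 0, 8.4],
    [1, 0, 0, 0, 0, 0, 0]
  ]
}}

```text
clock: 0.9
position: [162.9, 603.1, 241.7]
ee_rot: [0.796, -0.605, 0.0, 0.001]
contact_force: [-0.1, -0.3, 0.1]
gripper_width: 85.0
```

```bash
cat >> h.py <<'E'
from scipy.spatial.transform import Rotation as Rn
YAW=.2698; C=np.array([557.0,-131.2])
def cl(x,y): 
    c,s=np.cos(YAW),np.sin(YAW); return C+[c*x-s*y,s*x+c*y]
def togo(x,y,z):
    st=read_state(); R=Rn.from_quat(st['ee_rot']); M=R.as_matrix()
    c,s=np.cos(YAW),np.sin(YAW); W=np.array([[s,-c,0],[-c,-s,0],[0,0,-1.]]).T.T
    W=np.array([[s,-c,0],[-c,-s,0],[0,0,-1.]]).T # cols: tool x=-cl y, y=-cl x, z down
    print('t',st['clock'],'pos',st['position'].round(1),'go(cm)',(M.T@(np.array([x,y,z])-st['position'])/10).round(2),
     'turn(deg)',np.degrees((R.inv()*Rn.from_matrix(W)).as_rotvec()).round(2),'F',st['contact_force'].round(1),'w',round(float(st['gripper_width']),1))
E
python3 -c "
from h import *
togo(611,179,241)"
```

```text
t 0.9 pos [162.9 603.1 241.7] go(cm) [ 52.84 -31.86   0.11] turn(deg) [ 0.03 -0.06  0.03] F [-0.1 -0.3  0.1] w 85.0
```

>>> {"fn": "servo_tool", "kwargs": {
  "rows": [
    [1, 4.2, -2.5, 0, 0, 0, 0],
    [1, 4.2, -2.5, 0, 0, 0, 0],
    [1, 4.2, -2.5, 0, 0, 0, 0],
    [1, 4.2, -2.5, 0, 0, 0, 0],
    [1, 4.2, -2.5, 0, 0, 0, 0],
    [1, 4.2, -2.5, 0, 0, 0, 0],
    [1, 4.2, -2.5, 0, 0, 0, 0],
    [1, 4.2, -2.5, 0, 0, 0, 0],
    [1, 4.2, -2.5, 0, 0, 0, 0],
    [1, 4.2, -2.5, 0, 0, 0, 0],
    [1, 4.2, -2.5, 0, 0, 0, 0],
    [1, 4.2, -2.5, 0, 0, 0, 0]
  ]
}}

```text
clock: 2.1
position: [587.7, 196.1, 242.1]
ee_rot: [0.797, -0.604, -0.0, 0.0]
contact_force: [0.3, 1.9, 1.4]
gripper_width: 85.4
```

>>> {"fn": "servo_tool", "kwargs": {
  "rows": [
    [1, 2.4, -1.9, 3, 0, 0, 0],
    [1, 0, 0, 4, 0, 0, 0],
    [1, 0, 0, 3, 0, 0, 0],
    [1, 0, 0, 0, 0, 0, 0],
    [1, 0, 0, 0, 0, 0, 0]
  ]
}}

```text
clock: 2.6
position: [611.7, 179.7, 142.6]
ee_rot: [0.797, -0.604, 0.0, 0.0]
contact_force: [0.2, 0.9, 1.6]
gripper_width: 85.6
```

```bash
python3 -c "
from h import *
togo(611,179,44)
snap('top','t1.png');snap('scene','s1.png')
a=cv2.resize(cv2.imread('pics/t1.png')[140:240,230:330],(400,400),interpolation=2);b=cv2.resize(cv2.imread('pics/s1.png')[130:230,310:410],(400,400),interpolation=2)
cv2.imwrite('pics/m1.png',np.hstack([a,b]))"
```

```text
t 2.6 pos [611.7 179.7 142.6] go(cm) [0.04 0.09 9.86] turn(deg) [ 0.01 -0.05  0.16] F [0.2 0.9 1.6] w 85.6
```

View pics/m1.png

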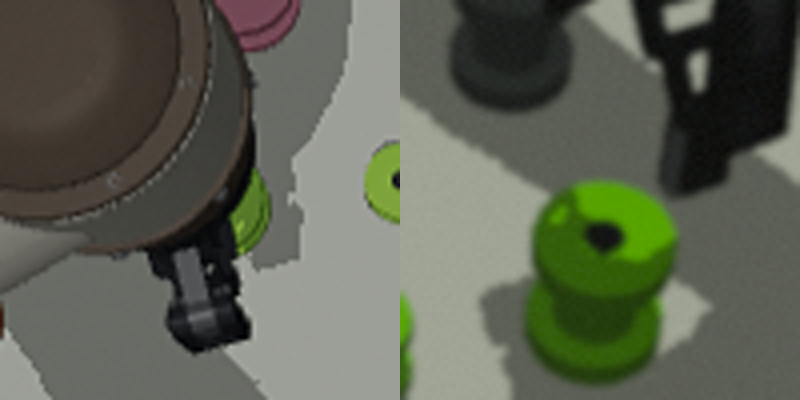

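```bash
python3 -c "
from h import *
T=dict(np.load('pics/t1.png.npz'));S=dict(np.load('pics/s1.png.npz'))
u=np.array([.9638,.2665])
for k in(-50,0,50):
  P=np.append(np.array([611.7,179.7])+k*u,131.6); print(k,w2px(S,P),w2px(T,P))
print(w2px(S,[611,179,62]))"
python3 - <<'E'
import cv2
cv2.imwrite('pics/s1c.png',cv2.resize(cv2.imread('pics/s1.png')[60:260,270:470],(600,600),interpolation=2))
E
```

```text
-50 [349.26056855 135.42260335] [284.21626479 212.77124583]
0 [364.6786963  159.05064862] [276.89615026 185.02563845]
50 [381.4080227  184.68808581] [269.62305301 157.45824177]
[359.93348454 188.96456905]
```

View pics/s1c.png

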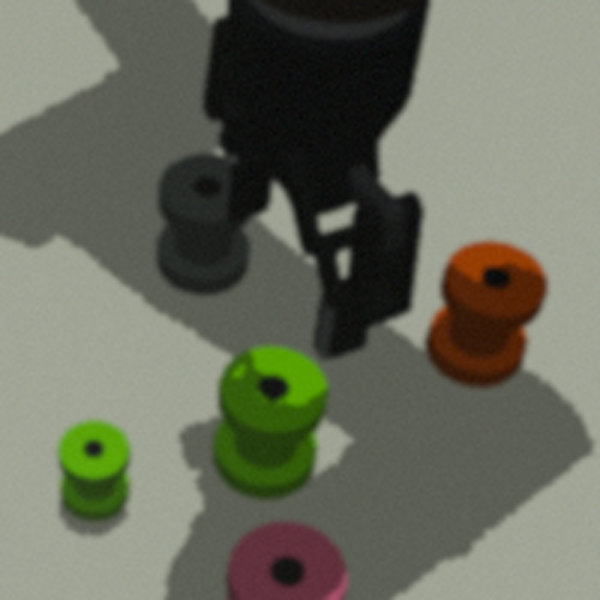

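The near fingertip at (383,175) and the spool's hole at (360.7,189) match the projections, so I descend and grip.

>>> {"fn": "servo_tool", "kwargs": {
  "rows": [
    [1, 0, 0.1, 3, 0, 0, 0],
    [1, 0, 0, 3, 0, 0, 0],
    [1, 0, 0, 2.5, 0, 0, 0],
    [1, 0, 0, 1.3, 0, 0, 0],
    [1, 0, 0, 0, 0, 0, 0],
    [0.8, 0, 0, 0, 0, 0, 0],
    [0.7, 0, 0, 0, 0, 0, 0],
    [0.5, 0, 0, 0, 0, 0, 0],
    [0.4, 0, 0, 0, 0, 0, 0],
    [0.4, 0, 0, 0, 0, 0, 0],
    [0.4, 0, 0, 0, 0, 0, 0],
    [0.4, 0, 0, 0, 0, 0, 0]
  ]
}}

```text
clock: 3.9
position: [611.7, 180.1, 46.8]
ee_rot: [0.796, -0.605, 0.001, -0.002]
contact_force: [-0.0, 1.0, 6.1]
gripper_width: 54.1
```

>>> {"fn": "servo_tool", "kwargs": {
  "rows": [
    [0.4, 0, 0, -1, 0, 0, 0],
    [0.4, 0, 0, -2, 0, 0, 0],
    [0.4, 0, 0, -4, 0, 0, 0],
    [0.4, 0, 0, -4, 0, 0, 0],
    [0.4, 0, 0, -2, 0, 0, 0],
    [0.4, 0, 0, 0, 0, 0, 0]
  ]
}}

```text
clock: 4.5
position: [612.1, 180.2, 179.0]
ee_rot: [0.796, -0.605, 0.002, -0.004]
contact_force: [0.4, -0.0, -1.9]
gripper_width: 54.3
```

```bash
python3 -c "
from h import *
p=cl(0,-49);print(p)
togo(*p,46.8+12)"
```

```text
[ 570.06039518 -178.42738695]
t 4.5 pos [612.1 180.2 179. ] go(cm) [33.45 13.74 11.86] turn(deg) [-0.48  0.09  0.05] F [ 0.4 -0.  -1.9] w 54.3
```

>>> {"fn": "servo_tool", "kwargs": {
  "rows": [
    [0.4, 2, 0.8, 0, 0, 0, 0],
    [0.4, 3, 1.25, 0, 0, 0, 0],
    [0.4, 3.5, 1.4, 0, 0, 0, 0],
    [0.4, 3.5, 1.4, 0, 0, 0, 0],
    [0.4, 3.5, 1.4, 0, 0, 0, 0],
    [0.4, 3.5, 1.4, 0, 0, 0, 0],
    [0.4, 3.5, 1.4, 0, 0, 0, 0],
    [0.4, 3.5, 1.4, 0, 0, 0, 0],
    [0.4, 3, 1.4, 0, 0, 0, 0],
    [0.4, 2.5, 1.1, 0, 0, 0, 0],
    [0.4, 2, 0.8, 0, 0, 0, 0],
    [0.4, 0, 0, 0, 0, 0, 0]
  ]
}}

```text
clock: 5.7
position: [564.9, -182.9, 172.2]
ee_rot: [0.795, -0.607, -0.002, 0.001]
contact_force: [-0.4, -0.5, -1.4]
gripper_width: 54.2
```

>>> {"fn": "servo_tool", "kwargs": {
  "rows": [
    [0.4, 0, 0, 2, 0, 0, 0],
    [0.4, 0, 0, 2, 0, 0, 0],
    [0.4, 0, 0, 0, 0, 0, 0],
    [0.4, 0, 0, 0, 0, 0, 0]
  ]
}}

```text
clock: 6.1
position: [566.7, -180.0, 133.6]
ee_rot: [0.796, -0.605, -0.001, 0.001]
contact_force: [1.2, -0.1, -0.4]
gripper_width: 54.4
```

```bash
python3 -c "
from h import *
p=cl(0,-49)
togo(*p,46.8+12)
snap('top','t2.png');snap('scene','s2.png')
a=cv2.resize(cv2.imread('pics/t2.png')[150:270,370:520],(400,320),interpolation=2);b=cv2.resize(cv2.imread('pics/s2.png')[110:270,60:260],(400,320),interpolation=2)
cv2.imwrite('pics/m2.png',np.hstack([a,b]))"
```

```text
t 6.1 pos [ 566.7 -180.   133.6] go(cm) [-0.06 -0.38  7.48] turn(deg) [0.13 0.03 0.05] F [ 1.2 -0.1 -0.4] w 54.4
```

View pics/m2.png

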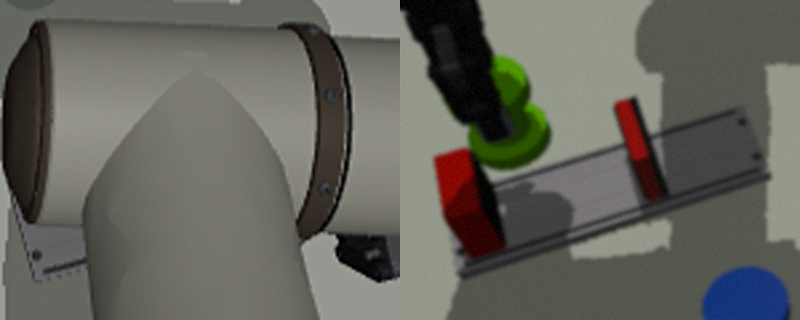

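>>> {"fn": "servo_tool", "kwargs": {
  "rows": [
    [0.4, 0, -0.4, 2, 0, 0, 0],
    [0.4, 0, 0, 2.5, 0, 0, 0],
    [0.4, 0, 0, 2, 0, 0, 0],
    [0.4, 0, 0, 0.6, 0, 0, 0],
    [0.4, 0, 0, 0, 0, 0, 0],
    [0.4, 0, 0, 0, 0, 0, 0]
  ]
}}

```text
clock: 6.8
position: [572.3, -179.2, 64.8]
ee_rot: [0.796, -0.605, 0.001, -0.001]
contact_force: [0.3, 0.1, -0.5]
gripper_width: 54.4
```

>>> {"fn": "servo_tool", "kwargs": {
  "rows": [
    [0.4, 0, 0, 0.2, 0, 0, 0],
    [0.4, 0, 0, 0, 0, 0, 0],
    [0.4, 0, 0, 0, 0, 0, 0]
  ]
}}

```text
clock: 7.1
position: [571.4, -179.1, 61.9]
ee_rot: [0.796, -0.605, 0.0, -0.0]
contact_force: [0.0, -0.3, -1.1]
gripper_width: 53.9
```

```bash
python3 -c "
from h import *
togo(*cl(0,-49),56.8)
snap('scene','s3.png')
cv2.imwrite('pics/s3c.png',cv2.resize(cv2.imread('pics/s3.png')[130:270,70:250],(720,560),interpolation=2))"
```

```text
t 7.1 pos [ 571.4 -179.1   61.9] go(cm) [-0.1   0.12  0.51] turn(deg) [-0.06 -0.02  0.03] F [ 0.  -0.3 -1.1] w 53.9
```

View pics/s3c.png

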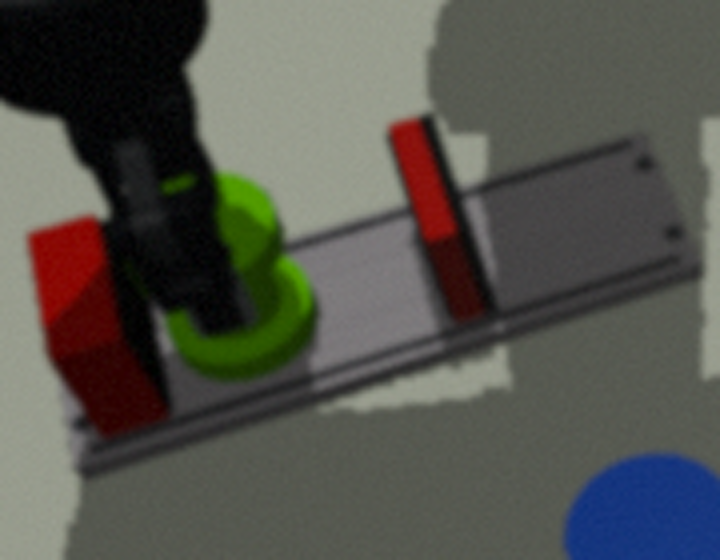

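Spool between the jaws, just off the bed, clear of the fixed jaw. I'll lower it to contact.

>>> {"fn": "servo_tool", "kwargs": {
  "rows": [
    [0.4, 0, 0.1, 0.2, 0, 0, 0],
    [0.4, 0, 0, 0.1, 0, 0, 0],
    [0.4, 0, 0, 0.1, 0, 0, 0],
    [0.4, 0, 0, 0, 0, 0, 0],
    [0.4, 0, 0, 0, 0, 0, 0]
  ]
}}

```text
clock: 7.65
position: [570.2, -179.3, 57.2]
ee_rot: [0.796, -0.605, -0.0, 0.0]
contact_force: [0.0, -0.0, -1.6]
gripper_width: 53.9
```

>>> {"fn": "servo_tool", "kwargs": {
  "rows": [
    [0.4, 0, 0, 0.05, 0, 0, 0],
    [0.4, 0, 0, 0.05, 0, 0, 0],
    [0.4, 0, 0, 0, 0, 0, 0]
  ]
}}

```text
clock: 7.95
position: [570.3, -179.4, 56.8]
ee_rot: [0.796, -0.605, 0.0, -0.0]
contact_force: [-1.2, -0.0, 2.9]
gripper_width: 53.8
```

Contact with the bed is felt (vertical force from −1.6 to +2.9 N). Releasing and retreating.

>>> {"fn": "servo_tool", "kwargs": {
  "rows": [
    [0.7, 0, 0, 0, 0, 0, 0],
    [0.8, 0, 0, 0, 0, 0, 0],
    [0.9, 0, 0, 0, 0, 0, 0],
    [1, 0, 0, 0, 0, 0, 0],
    [1, 0, 0, 0, 0, 0, 0],
    [1, 0, 0, 0, 0, 0, 0]
  ]
}}

```text
clock: 8.55
position: [570.2, -179.3, 56.3]
ee_rot: [0.796, -0.605, -0.0, 0.0]
contact_force: [0.2, -0.4, -0.1]
gripper_width: 85.3
```

>>> {"fn": "servo_tool", "kwargs": {
  "rows": [
    [1, 0, 0, -1, 0, 0, 0],
    [1, 0, 0, -3, 0, 0, 0],
    [1, 0, 0, -4, 0, 0, 0],
    [1, 0, 0, -4, 0, 0, 0],
    [0.5, -4, 0, 0, 0, 0, 0],
    [0.2, -4, 0, 0, 0, 0, 0],
    [0, -4, 0, 0, 0, 0, 0],
    [0, -4, 0, 0, 0, 0, 0],
    [0, -3, 0, 0, 0, 0, 0],
    [0, 0, 0, 0, 0, 0, 0],
    [0, 0, 0, 0, 0, 0, 0]
  ]
}}

```text
clock: 9.65
position: [519.6, 4.4, 177.2]
ee_rot: [0.796, -0.605, 0.0, -0.0]
contact_force: [0.2, 0.2, 0.6]
gripper_width: 0.4
```

```bash
python3 -c "
from h import *
togo(*cl(0,90),50)
snap('scene','s4.png');snap('top','t4.png')
a=cv2.resize(cv2.imread('pics/t4.png')[160:280,370:520],(400,320),interpolation=2);b=cv2.resize(cv2.imread('pics/s4.png')[110:270,60:260],(400,320),interpolation=2)
cv2.imwrite('pics/m4.png',np.hstack([a,b]))"
```

```text
t 9.65 pos [519.6   4.4 177.2] go(cm) [ 5.06  0.03 12.72] turn(deg) [-0.07 -0.01  0.13] F [0.2 0.2 0.6] w 0.4
```

View pics/m4.png

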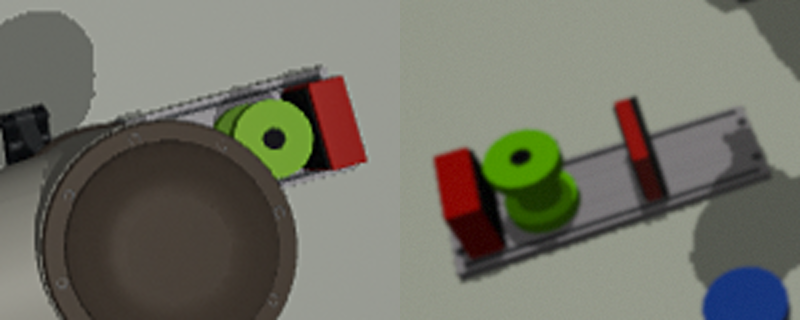

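```bash
cat > sil.py <<'E'
from h import *
from scipy.optimize import minimize
import sys
def model(d,p,tilt=True):
    m=np.zeros((1600,2560),np.uint8); a=np.linspace(0,2*np.pi,60)
    ax=np.array([p[2],p[3],1.]);ax/=np.linalg.norm(ax)
    e1=np.cross(ax,[0,1,0]);e1/=np.linalg.norm(e1);e2=np.cross(ax,e1)
    for z0,z1,r in((0,14,28),(14,48,17),(48,62,28)):
        P=np.array([w2px(d,np.array([p[0],p[1],10])+z*ax+r*(np.cos(t)*e1+np.sin(t)*e2)) for z in(z0,z1) for t in a])
        cv2.fillConvexPoly(m,cv2.convexHull(((P+.5)*4-.5).round().astype(np.int32)),255)
    return cv2.resize(m,(640,400),interpolation=cv2.INTER_AREA)/255.
def mask(d):
    h=cv2.cvtColor(d['image'],cv2.COLOR_RGB2HSV); m=cv2.inRange(h,(30,120,30),(52,255,255))
    return m/255.
S=dict(np.load('pics/%s.png.npz'%sys.argv[1])); m=mask(S); m[:,270:]=0
m=cv2.morphologyEx(m,cv2.MORPH_CLOSE,np.ones((5,5)))
f=lambda p:np.abs(model(S,p)-m).sum()
c=np.array([*cl(0,float(sys.argv[2])),0,0]); print('area',m.sum(),'nominal upright',f(c))
sim=np.vstack([c]+[c+v for v in np.diag([4,4,.1,.1])])
r=minimize(lambda q:f([*q,0,0]),c[:2],method='Nelder-Mead',options=dict(initial_simplex=sim[:3,:2])); 
r4=minimize(f,c,method='Nelder-Mead',options=dict(initial_simplex=sim))
R=np.array([[np.cos(YAW),np.sin(YAW)],[-np.sin(YAW),np.cos(YAW)]])
print('upright fit clamp xy',R@(r.x-C),r.fun,'| tilt fit',R@(r4.x[:2]-C),R@r4.x[2:],r4.fun)
E
python3 sil.py s4 -49
```

```text
area 1744.0 nominal upright 147.3843137254902
upright fit clamp xy [ -0.8121897  -50.34100196] 127.90980392156862 | tilt fit [ -5.21315338 -50.73301106] [0.15879889 0.01881855] 90.61176470588234
```

The spool stands on the bed, upright, at clamp x ≈ −0.8, y ≈ −50. Next I go down behind the black back with the fingers shut.

>>> {"fn": "servo_tool", "kwargs": {
  "rows": [
    [0, 2, 0, 2, 0, 0, 0],
    [0, 3, 0, 4, 0, 0, 0],
    [0, 0, 0, 4, 0, 0, 0],
    [0, 0, 0, 2.7, 0, 0, 0],
    [0, 0, 0, 1, 0, 0, 0],
    [0, 0, 0, 0, 0, 0, 0],
    [0, 0, 0, 0, 0, 0, 0]
  ]
}}

```text
clock: 10.45
position: [534.0, -44.6, 40.5]
ee_rot: [0.796, -0.605, 0.001, -0.001]
contact_force: [0.7, -0.8, 0.7]
gripper_width: -0.1
```

>>> {"fn": "servo_tool", "kwargs": {
  "rows": [
    [0, 1, 0, 0, 0, 0, 0],
    [0, 1, 0, 0, 0, 0, 0],
    [0, 0.5, 0, 0, 0, 0, 0],
    [0, 0, 0, 0, 0, 0, 0],
    [0, 0, 0, 0, 0, 0, 0]
  ]
}}

```text
clock: 10.95
position: [539.5, -68.8, 39.5]
ee_rot: [0.796, -0.606, 0.0, -0.0]
contact_force: [0.0, 0.5, 0.2]
gripper_width: 0.0
```

```bash
python3 -c "
from h import *
togo(*cl(0,2),40)"
```

```text
t 10.95 pos [539.5 -68.8  39.5] go(cm) [ 6.28 -0.02 -0.05] turn(deg) [-0.02  0.   -0.01] F [0.  0.5 0.2] w 0.0
```

>>> {"fn": "servo_tool", "kwargs": {
  "rows": [
    [0, 0.3, 0, 0, 0, 0, 0],
    [0, 0.3, 0, 0, 0, 0, 0],
    [0, 0.3, 0, 0, 0, 0, 0],
    [0, 0.3, 0, 0, 0, 0, 0],
    [0, 0.3, 0, 0, 0, 0, 0],
    [0, 0.3, 0, 0, 0, 0, 0]
  ]
}}

```text
clock: 11.55
position: [544.3, -85.7, 39.3]
ee_rot: [0.796, -0.605, -0.0, -0.0]
contact_force: [-0.5, 3.2, 0.8]
gripper_width: 0.2
```

>>> {"fn": "servo_tool", "kwargs": {
  "rows": [
    [0, 0.3, 0, 0, 0, 0, 0],
    [0, 0.3, 0, 0, 0, 0, 0],
    [0, 0.3, 0, 0, 0, 0, 0],
    [0, 0.3, 0, 0, 0, 0, 0],
    [0, 0.3, 0, 0, 0, 0, 0],
    [0, 0.3, 0, 0, 0, 0, 0]
  ]
}}

```text
clock: 12.15
position: [549.2, -103.4, 39.3]
ee_rot: [0.796, -0.605, 0.0, -0.0]
contact_force: [-0.8, 2.7, 0.4]
gripper_width: -0.2
```

```bash
python3 -c "
from h import *
togo(*cl(0,2),40)"
```

```text
t 12.15 pos [ 549.2 -103.4   39.3] go(cm) [ 2.69 -0.01 -0.07] turn(deg) [-0.01  0.    0.02] F [-0.8  2.7  0.4] w -0.2
```

>>> {"fn": "servo_tool", "kwargs": {
  "rows": [
    [0, 0.2, 0, 0, 0, 0, 0],
    [0, 0.2, 0, 0, 0, 0, 0],
    [0, 0.2, 0, 0, 0, 0, 0],
    [0, 0.2, 0, 0, 0, 0, 0],
    [0, 0.2, 0, 0, 0, 0, 0],
    [0, 0.2, 0, 0, 0, 0, 0],
    [0, 0.2, 0, 0, 0, 0, 0],
    [0, 0, 0, 0, 0, 0, 0]
  ]
}}

```text
clock: 12.95
position: [553.0, -117.0, 39.3]
ee_rot: [0.796, -0.605, 0.0, 0.0]
contact_force: [0.1, 1.8, -0.3]
gripper_width: -0.2
```

>>> {"fn": "servo_tool", "kwargs": {
  "rows": [
    [0, 0.1, 0, 0, 0, 0, 0],
    [0, 0.1, 0, 0, 0, 0, 0],
    [0, 0.1, 0, 0, 0, 0, 0],
    [0, 0.1, 0, 0, 0, 0, 0],
    [0, 0, 0, 0, 0, 0, 0]
  ]
}}

```text
clock: 13.45
position: [554.0, -120.6, 39.3]
ee_rot: [0.796, -0.605, 0.0, 0.0]
contact_force: [0.9, 2.3, -0.0]
gripper_width: 0.1
```

```bash
python3 -c "
from h import *
togo(*cl(0,2),40)
snap('scene','s5.png')
cv2.imwrite('pics/s5c.png',cv2.resize(cv2.imread('pics/s5.png')[130:270,70:250],(720,560),interpolation=2))"
```

```text
t 13.45 pos [ 554.  -120.6   39.3] go(cm) [ 0.9  -0.01 -0.07] turn(deg) [-0.   -0.01  0.03] F [ 0.9  2.3 -0. ] w 0.1
```

View pics/s5c.png

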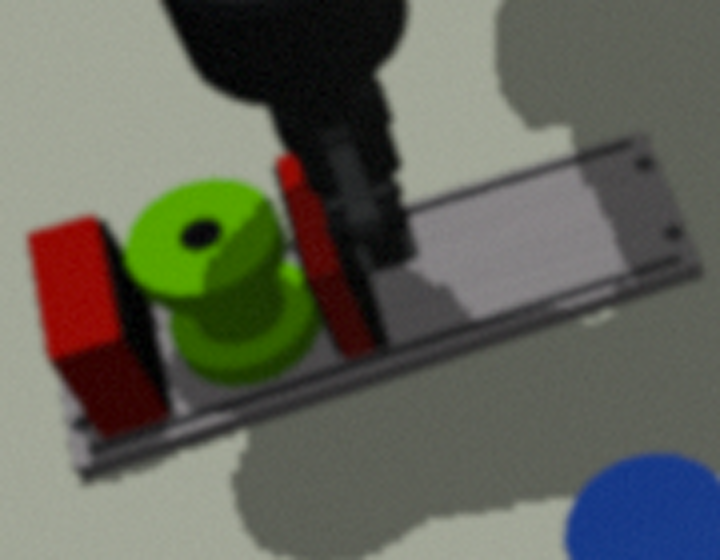

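The jaw is almost at the spool, which stands straight between the jaws. Continuing in 1 mm steps.

>>> {"fn": "servo_tool", "kwargs": {
  "rows": [
    [0, 0.1, 0, 0, 0, 0, 0],
    [0, 0.1, 0, 0, 0, 0, 0],
    [0, 0.1, 0, 0, 0, 0, 0],
    [0, 0.1, 0, 0, 0, 0, 0],
    [0, 0, 0, 0, 0, 0, 0]
  ]
}}

```text
clock: 14.0
position: [555.0, -124.5, 39.3]
ee_rot: [0.796, -0.605, 0.0, -0.0]
contact_force: [0.1, 3.3, 0.2]
gripper_width: 0.3
```

>>> {"fn": "servo_tool", "kwargs": {
  "rows": [
    [0, 0.1, 0, 0, 0, 0, 0],
    [0, 0.1, 0, 0, 0, 0, 0],
    [0, 0, 0, 0, 0, 0, 0]
  ]
}}

```text
clock: 14.3
position: [555.6, -126.4, 39.3]
ee_rot: [0.796, -0.605, 0.0, -0.0]
contact_force: [0.8, 3.4, -0.3]
gripper_width: 0.1
```

>>> {"fn": "servo_tool", "kwargs": {
  "rows": [
    [0, 0.1, 0, 0, 0, 0, 0],
    [0, 0, 0, 0, 0, 0, 0]
  ]
}}

```text
clock: 14.5
position: [555.8, -127.4, 39.3]
ee_rot: [0.796, -0.605, 0.0, -0.0]
contact_force: [0.9, 3.9, -0.4]
gripper_width: -0.2
```

>>> {"fn": "servo_tool", "kwargs": {
  "rows": [
    [0, 0.1, 0, 0, 0, 0, 0],
    [0, 0, 0, 0, 0, 0, 0]
  ]
}}

```text
clock: 14.7
position: [556.0, -128.0, 39.3]
ee_rot: [0.796, -0.605, -0.0, -0.0]
contact_force: [0.4, 5.5, -0.3]
gripper_width: -0.4
```

>>> {"fn": "servo_tool", "kwargs": {
  "rows": [
    [0, 0.1, 0, 0, 0, 0, 0],
    [0, 0, 0, 0, 0, 0, 0]
  ]
}}

```text
clock: 14.9
position: [556.0, -128.1, 39.3]
ee_rot: [0.796, -0.605, -0.001, -0.0]
contact_force: [-0.9, 9.1, 1.7]
gripper_width: 0.1
```

>>> {"fn": "servo_tool", "kwargs": {
  "rows": [
    [0, 0.1, 0, 0, 0, 0, 0],
    [0, 0, 0, 0, 0, 0, 0]
  ]
}}

```text
clock: 15.1
position: [556.0, -128.3, 39.4]
ee_rot: [0.796, -0.605, -0.001, -0.001]
contact_force: [-2.2, 14.0, 3.2]
gripper_width: -0.0
```

Position has stopped and the force has risen from 4 to 14 N: the jaw is home. Backing away.

>>> {"fn": "servo_tool", "kwargs": {
  "rows": [
    [0, -0.3, 0, 0, 0, 0, 0],
    [0, -1, 0, 0, 0, 0, 0],
    [0, -3, 0, 0, 0, 0, 0],
    [0, -2, 0, -2, 0, 0, 0],
    [0, 0, 0, -4, 0, 0, 0],
    [0, 0, 0, -4, 0, 0, 0],
    [0, -3, 0, -4, 0, 0, 0],
    [0, -5, 0, 0, 0, 0, 0],
    [0, -5, 0, 0, 0, 0, 0],
    [0, -3, 0, 0, 0, 0, 0],
    [0, 0, 0, 0, 0, 0, 0],
    [0, 0, 0, 0, 0, 0, 0]
  ]
}}

```text
clock: 16.3
position: [496.6, 84.9, 179.4]
ee_rot: [0.796, -0.605, 0.0, 0.0]
contact_force: [-0.0, 0.5, -1.1]
gripper_width: 0.1
```

```bash
python3 -c "
from h import *
togo(*cl(0,2),40)
snap('scene','s6.png');T=snap('top','t6.png')
a=cv2.resize(cv2.imread('pics/t6.png')[110:260,350:520],(400,353),interpolation=2);b=cv2.resize(cv2.imread('pics/s6.png')[125:302,60:260],(400,353),interpolation=2)
cv2.imwrite('pics/m6.png',np.hstack([a,b]))
print(w2px(T,np.append(cl(0,-57),72)))"; python3 sil.py s6 -57
```

```text
t 16.3 pos [496.6  84.9 179.4] go(cm) [ 2.223e+01 -2.000e-02  1.395e+01] turn(deg) [ 0.02 -0.03  0.11] F [-0.   0.5 -1.1] w 0.1
[475.78490491 210.46617431]
area 1788.0 nominal upright 125.79215686274509
upright fit clamp xy [ -0.52461621 -56.19728066] 109.47843137254901 | tilt fit [ -3.44466352 -57.37111909] [0.11165219 0.03473689] 77.16862745098038
```

View pics/m6.png

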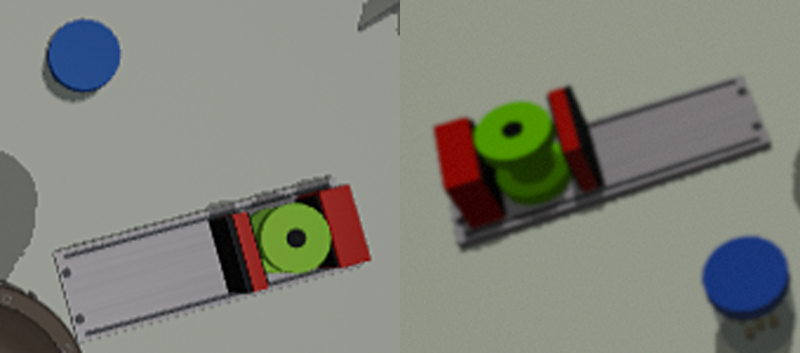

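Spool upright and held between both jaws. Its bore is at top pixel (475.8,211.2) against (475.8,210.5) predicted, and the jar is still in place. Handing in.

```bash
python3 -c "
from bench import *
print(job_done())"
```

```text
the job is handed in; nothing more can be done
None
```

The large lime spool is standing upright on the clamp bed, held between the jaws, and the job is handed in at about 16.4 s of the 51 s allowed.

- **Placing:** I gripped it across the top flange and lowered it until I felt the bed. I then let go of it about 7 mm short of the fixed jaw.
- **Closing:** I pushed the black back with the shut fingers at about 3 N. It stopped dead, and the push rose to about 14 N, inside the 8 to 25 N that shows it is home. I then backed well clear.
- **Last checks:** The bore was within 1 pixel of where it should be, and the fitted position was about 0.5 mm off the middle of the jaws. The jar looked unmoved, and the robot was touching nothing.
- **One disagreement:** A rough outline fit that allowed tilt matched slightly better with a 6° lean across the jaws. I put that down to shadow or outline error, because the bore position and both pictures show the spool upright.

The gripper also read about 54 mm on the 56 mm flange; I took this as a small reading error.

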